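Thread three painted clay beads on the drying skewer

TASK

Pick up the drying skewer and, without touching the painted beads with the gripper, feel its tip gently through the holes of all three beads lying in the bead board, never forcing it because the paint chips, then lift them off together as one stack. Lay the loaded skewer in the empty pair of notches of the drying rack, beside the one already drying, both ends of its steel rod resting in the notches and the handle overhanging outside the rack's right-hand end as the robot sees it, and let go. Drop no bead and leave the other things on the table as they are.

Things in the scene. Friction and masses are not known exactly. Their poses are not given: they have to be found in the camera images.
- skewer: Drying skewer, 72 g: steel rod 7 mm across, 145 mm long; brass collar 22 mm across, 5 mm thick; square wooden handle 80 mm long, 16 x 16 mm. Origin on the axis at the collar's front face, x along the rod to the tip. Handle from x = -5 to -85 mm, sides square to y and z. It starts on the white rest, level, handle overhanging
- skewer_grip (a point): Point on the handle's axis, 38 mm behind the collar's front face (skewer x = -38 mm), a good place to grip from above with the fingers closing across the handle; axes as the skewer's
- skewer_tip (a point): Centre of the skewer's blunt tip, x = +145 mm of the skewer: a flat 4.4 mm across with a 1.3 mm chamfer to the 7 mm rod; axes as the skewer's. It slips into a hole when it pokes within about 2 mm of the hole's axis
- rest: White ceramic brush rest, fixed: base 125 x 44 mm, two V-notched blocks at x = -50 and +50 mm, 44 mm high, in which the skewer's rod lies along the rest's x, axis 38 mm above the table, collar near x = -68 mm. Origin at the centre of the underside
- board: Wooden bead board, fixed: 118 mm long (x), 60 mm wide, 29 mm high, origin at the centre of its underside. A trough runs along x (flat floor 28 mm wide, then 30 degree slopes); bead centres lie near y = 0, at z = 37.5 mm. Thread towards +x: open at x = -60 mm; two 52 mm high cheeks with inner faces at x = +50 mm stop the beads, a 22 mm slot between them, open on top, lets the rod out
- board_stop (a point): Point on the row's centre line at the inner face of the cheeks (board x = +50, y = 0, z = 37.5 mm); axes as the board's. The three beads slide easily along the trough and roll up to 9 mm sideways under a light side load and rise freely, but bind when the rod bears down on them; pushed up against the cheeks they take 78 mm
- bead_red: Dark red clay bead: barrel 36 mm across, 26 mm long, about 45 g, lying in the trough with its axis along the board's x; origin at its centre. Its 9 mm through hole, parallel to x, was bored by hand: as the bead lies, it runs about 2.7 mm above the centre and anything up to 4.5 mm to its left or right, different on each bead and in no reading: feel for it
- bead_blue: Teal blue clay bead: barrel 36 mm across, 26 mm long, about 45 g, lying in the trough with its axis along the board's x; origin at its centre. Its 9 mm through hole, parallel to x, was bored by hand: as the bead lies, it runs about 2.7 mm above the centre and anything up to 4.5 mm to its left or right, different on each bead and in no reading: feel for it
- bead_ochre: Ochre yellow clay bead: barrel 36 mm across, 26 mm long, about 45 g, lying in the trough with its axis along the board's x; origin at its centre. Its 9 mm through hole, parallel to x, was bored by hand: as the bead lies, it runs about 2.7 mm above the centre and anything up to 4.5 mm to its left or right, different on each bead and in no reading: feel for it
- rack: Wooden drying rack, fixed: base 150 x 115 x 8 mm, two uprights 8 mm thick and 71 mm high at x = -60 and +60 mm, each with two V notches 28 mm wide at the top and 14 mm deep: at y = 0 (empty, to be used) and at y = -55 mm (taken). Origin on the underside, midway between the uprights, at y = 0 below the empty notches. The handle goes to the -x side (the robot's right)
- rack_seat (a point): Middle of the axis of a 7 mm rod seated in the empty notches (rack x = 0, y = 0, z = 62 mm); axes as the rack's. The skewer seats with its collar 64 to 83 mm to the -x side of this point, outside the near upright
- dry_rod: Plain 7 mm steel rod 150 mm long with three painted beads, drying in the rack's other notches; loose, to be left alone. Origin at its middle, x along it
- jar: Glass handled jar of tea, 80 mm across, 125 mm high; origin under its centre; leave alone
- brush_cup: Black brush cup, 76 mm across, 85 mm high; origin under its centre; leave alone
- eraser: White eraser 44 x 24 x 13 mm; origin under its centre; leave alone
- marker: Green marker pen 145 x 12 x 12 mm; origin under its centre; leave alone
- owl: Terracotta owl figurine, 42 mm across, 57 mm high; origin under its centre; leave alone
- tin: Yellow tin 90 x 60 x 18 mm; origin under its centre; leave alone
Things that resemble listed ones, but are neither listed nor needed, are in the scene too. Of the things like the skewer, leave any that is blue; of the rest the larger one is meant.

How it is judged:
On the way, in this order (a step that is already met when the one before it is completed fails the run):
1. the skewer's rod is through all three beads while they lie in the bead board, its tip out beyond the last one (y of bead_red in the frame of skewer between -0.008 and 0.008 m and z of bead_red in the frame of skewer between -0.008 and 0.008 m and x of bead_red in the frame of skewer between 0.01 and 0.13 m and y of bead_blue in the frame of skewer between -0.008 and 0.008 m and z of bead_blue in the frame of skewer between -0.008 and 0.008 m and x of bead_blue in the frame of skewer between 0.01 and 0.13 m and y of bead_ochre in the frame of skewer between -0.008 and 0.008 m and z of bead_ochre in the frame of skewer between -0.008 and 0.008 m and x of bead_ochre in the frame of skewer between 0.01 and 0.13 m and horizontal distance between each of bead_red, bead_blue, bead_ochre and board below 0.06 m and height (world z) of each of bead_red, bead_blue, bead_ochre below 0.05 m), for 0.1 s.
2. all three beads hang on the skewer together, lifted clear of the board (y of bead_red in the frame of skewer between -0.008 and 0.008 m and z of bead_red in the frame of skewer between -0.008 and 0.008 m and x of bead_red in the frame of skewer between 0.01 and 0.13 m and y of bead_blue in the frame of skewer between -0.008 and 0.008 m and z of bead_blue in the frame of skewer between -0.008 and 0.008 m and x of bead_blue in the frame of skewer between 0.01 and 0.13 m and y of bead_ochre in the frame of skewer between -0.008 and 0.008 m and z of bead_ochre in the frame of skewer between -0.008 and 0.008 m and x of bead_ochre in the frame of skewer between 0.01 and 0.13 m and height (world z) of each of bead_red, bead_blue, bead_ochre above 0.065 m), for 0.2 s.
At the end, for the whole second after the job is handed in: Skewer released and still in the empty notches: axis within 4 mm sideways and in height of the seated line, within 0.06 rad of it, collar 64 to 83 mm to the -x side of the rack's middle; all three beads at rest on the rod, 10 to 130 mm ahead of the collar and within 8 mm of its axis (y of bead_red in the frame of skewer between -0.008 and 0.008 m and z of bead_red in the frame of skewer between -0.008 and 0.008 m and x of bead_red in the frame of skewer between 0.01 and 0.13 m and y of bead_blue in the frame of skewer between -0.008 and 0.008 m and z of bead_blue in the frame of skewer between -0.008 and 0.008 m and x of bead_blue in the frame of skewer between 0.01 and 0.13 m and y of bead_ochre in the frame of skewer between -0.008 and 0.008 m and z of bead_ochre in the frame of skewer between -0.008 and 0.008 m and x of bead_ochre in the frame of skewer between 0.01 and 0.13 m and y of skewer in the frame of rack between -0.004 and 0.004 m and z of skewer in the frame of rack between 0.058 and 0.066 m and x of skewer in the frame of rack between -0.083 and -0.064 m and angle between the x axis of skewer and the x axis of rack, either way round below 0.06 rad and linear speed of skewer below 0.02 m/s and linear speed of each of bead_red, bead_blue, bead_ochre below 0.03 m/s); the robot touches nothing.
It fails at once if the gripper touches a painted bead (contact force between the fingers and bead_red above 0.5 N or contact force between the fingers and bead_blue above 0.5 N or contact force between the fingers and bead_ochre above 0.5 N).
It fails at once if the skewer presses on a bead with more than 15 N (contact force between skewer and bead_red above 15 N or contact force between skewer and bead_blue above 15 N or contact force between skewer and bead_ochre above 15 N).
It fails at once if a bead is rammed against the board with more than 15 N (contact force between board and bead_red above 15 N or contact force between board and bead_blue above 15 N or contact force between board and bead_ochre above 15 N).
It fails at once if a bead falls on the table (height (world z) of any of bead_red, bead_blue, bead_ochre below 0.025 m).
It fails at once if the rod already drying, or one of the other things on the table, is moved by more than 20 mm (distance of any of dry_rod, jar, brush_cup, eraser, marker, owl, tin from where it was at the start of the episode above 0.02 m).
It also fails if it takes over 72 s, if anything falls off the work surface, if the arm or the gripper's body presses on something with over 40 N, if the wrist force passes 120 N, or if a joint passes its speed limit or range.

ROBOT

A 6-joint arm with a two-finger parallel gripper is mounted at the origin on the work surface. World frame = base frame: x ahead of the robot, y to its left, z up, the work surface at z = 0. Lengths are in m, angles in rad, forces in N, time in s.
With the tool pointing down it reaches from about 0.325 to 0.775 m from the base axis. Payload 5.5 kg.
Tool frame: the origin (TCP) lies midway between the tips of the shut fingers; the grasp point (between the pads) lies 19 mm behind it; z points along the fingers, y is the line along which they close (so a half turn about z gives the same grasp; the last joint's range is limited). The gripper opens to 88 mm and grips with 3 to 60 N. Pads are 20 mm wide; open, the fingers measure 115 mm over their backs; the gripper's body (75 mm by 178 mm) begins 61 mm behind the grasp point.
Start: joints at [1.166, 0.091, 1.231, -0, 1.82, -0.057], TCP at [0.205, 0.564, 0.191] pointing down, gripper open.
Joint ranges: [-2.87, 2.87], [-0.86, 2.18], [0.17, 2.46], [-1.51, 4.65], [0.06, 2.69], [-2.65, 2.65]. Speed limits (rad/s): [2.57, 2.57, 3.01, 3.14, 3.14, 3.14].

INTERFACE

Orientations are given as a unit quaternion [x, y, z, w].
In Python, from rig import r gives the robot as it stands.
- The arm moves only by the tool move_arm, never from a script. Its arguments are lists of equal length, an entry for each row: "jaw": the opening, from -1 (shut) to 1 (fully open); "xyz": the shift along the tool's x, y, z normalised to -1 to 1, where 1 is 0.4 m, a list of three; "angular": the turn, a rotation vector about the tool's x, y, z normalised to -1 to 1, where 1 is 180 degrees, a list of three. In form: {"jaw": [jaw, ...], "xyz": [[dx, dy, dz], ...], "angular": [[ax, ay, az], ...]}. A call has 1 to 20 rows; each row shifts and turns the commanded pose from where the row before left it, along the tool's axes as they then stand; what a row does not reach is not made up. A row lasts 1/10 s, in which the tool goes at most 50 mm and 8.59 degrees, less where a joint would pass 70% of its speed; a pose out of reach is approached as far as the arm can. A call with a number of a shift or a turn outside -1 to 1 is refused whole. A call with a gripper value outside its range is refused whole. The fingers move at their own pace and stop on an object; the grip force is fixed at half the most. Time passes only in rows, so rows that do not move let the fingers close. It gives the time, the measured TCP pose, the force, the opening and the grip force at its end, in the units of the state.
- r.get_obs(): the state, without advancing time (a new reading comes with each control period).
- r.capture(name): name is "scene" or "top" or "wrist"; returns a dict with "pixels" (420x560x3 uint8, red, green, blue), "fx", "fy", "cx", "cy" (pixels), "extrinsics" (4x4, takes a point from world to camera coordinates); the wrist camera has in their place "T_tool_cam" (4x4, takes a point from camera to tool coordinates, whose origin is the TCP and whose axes are the flange's). Camera axes: x right, y up, looking along -z (the intrinsics and any distortion apply to the point x, -y, -z); pixel columns grow to the right and rows downward; lengths in m; the calibration is good to about 2 mm. A picture is of the moment at which its call begins: read the wrist's pose just before it. There is no depth.
- r.hand_in(): hands the job in; it is judged then, once.
Trained networks look in a picture, given as the dict that the camera call returned (one of the last four; its "shot" number tells which), for a name from the list of things; names that differ only in an ending like _2 or _b are one class to them, and where a whole thing is asked for, a point or a joint stands for the part that bears it (a point fixed in the world has none). Each returns a list of dicts, best first, with "conf" (0 to 1); they miss things now and then, are a little off and sometimes report something else, mostly with a low value. They report only what shows in the picture. A call takes as long as a camera call. They do not tell look-alikes from the thing itself.
- r.boxes_of(picture, thing): "rect" ([left, top, width, height] in pixels, round what is visible of it).
- r.tip_of(picture, thing): "position" ([row, column] in pixels: a listed point, or the origin of a listed thing).
The state is a dict: "t": time; "joint_positions": joint angles; "dq": joint speeds; "tau": joint torques, N m; "ee_pos": TCP position; "ee_rot": TCP orientation; "force": force on the tool from outside, world axes, zero at the start; "torque": the same for the moment, N m; "gripper_width": finger opening in m; "gripper_force": force on a finger pad.
Only numpy, scipy, OpenCV 4.12 (cv2) and the standard library are available. Lean on these libraries where they do the work, as an engineer would, in place of code of your own. Each camera call takes 0.05 s, during which the arm holds its last target. There are 200 camera calls.

## Working session

There is one attempt and no reset: what is moved stays moved. The work goes in short steps, Python scripts to look and compute and a tool call to move; the robot and the scene stay as the last step left them, time stands still between calls to the robot, and variables do not carry over. Pictures are saved under pics/ and viewed, at most 10 in all, crops included, and the job is handed in when it is done.

Besides the shell and the picture viewer there is one more tool, called after ">>>" as name(argument=value, ...), one argument or row to a line, values as JSON. move_arm: Moves the arm, as the interface text tells. Scaled input: -1 to 1 covers 0.4 m each way for a shift and 180 degrees each way for a turn. Its arguments: {"type":"object","properties":{"jaw":{"type":"array","items":{"type":"number"}},"xyz":{"type":"array","items":{"type":"array","items":{"type":"number","minimum":-1,"maximum":1}}},"angular":{"type":"array","items":{"type":"array","items":{"type":"number","minimum":-1,"maximum":1}}}},"required":["jaw","xyz","angular"]}

```bash
mkdir -p pics; ls; cat > h.py <<'E'
import numpy as np, cv2
from rig import r
from scipy.spatial.transform import Rotation as R
def save(p,name,crop=None,s=1):
    im=p["pixels"][:,:,::-1]
    if crop: a,b,c,d=crop; im=im[b:d,a:c]
    if s!=1: im=cv2.resize(im,None,fx=s,fy=s,interpolation=cv2.INTER_CUBIC)
    cv2.imwrite("pics/"+name,im)
def E(p,obs=None):
    if "extrinsics" in p: return np.array(p["extrinsics"])
    T=np.eye(4);T[:3,:3]=R.from_quat(obs["ee_rot"]).as_matrix();T[:3,3]=obs["ee_pos"]
    return np.linalg.inv(T@np.array(p["T_tool_cam"]))
def ray(p,row,col,e):
    d=np.array([(col-p["cx"])/p["fx"],-(row-p["cy"])/p["fy"],-1.])
    Ri=e[:3,:3].T; return -Ri@e[:3,3], Ri@d
def onz(p,row,col,z,e):
    o,d=ray(p,row,col,e); return o+d*(z-o[2])/d[2]
def proj(p,X,e):
    c=e[:3,:3]@np.asarray(X)+e[:3,3]; return p["cy"]-p["fy"]*c[1]/-c[2]*1.0, p["cx"]+p["fx"]*c[0]/-c[2]
E
python3 - <<'E'
from h import *
print(r.get_obs())
Z=dict(skewer=.038,skewer_grip=.038,skewer_tip=.038,rest=0,board=0,board_stop=.0375,bead_red=.0375,bead_blue=.0375,bead_ochre=.0375,rack=0,rack_seat=.062,dry_rod=.062,jar=0,brush_cup=0,eraser=0,marker=0,owl=0,tin=0)
for n in ("top","scene"):
    p=r.capture(n); e=E(p); save(p,n+"0.png"); print(n,{k:p[k] for k in p if k not in("pixels",)})
    for k,z in Z.items():
        for d in r.tip_of(p,k)[:4]:
            print(n,k,np.round(d["position"],1),round(d["conf"],2),np.round(onz(p,*d["position"],z,e),4)[:2])
E
```

```text
pics
{'t': 0.0, 'joint_positions': array([ 1.16628553e+00,  9.18452638e-02,  1.23184805e+00,  1.41527489e-05,
        1.81977371e+00, -5.66974435e-02]), 'dq': array([-0.00075519, -0.00189922,  0.00068903,  0.00097228,  0.00032962,
        0.00112002]), 'tau': array([-9.46598448e-04, -4.46438813e+01, -4.06452978e+01,  6.97681680e-02,
        2.90490623e-02, -1.19440265e-04]), 'ee_pos': array([0.20436763, 0.5637622 , 0.19003643]), 'ee_rot': array([ 1.73029620e-01,  9.84916175e-01, -9.10806292e-04, -2.20886062e-04]), 'force': array([ 0.59321853, -0.28389866, -0.03917343]), 'torque': array([ 0.0121713 ,  0.0236951 , -0.01520166]), 'gripper_force': 0.0, 'gripper_width': 0.08803112288329376}
top {'fx': 421.77409150718915, 'fy': 421.77409150718915, 'cx': 275.48194650457145, 'cy': 212.7305595228466, 'extrinsics': array([[-0.024342  , -0.9995529 ,  0.01736285, -0.05001201],
       [ 0.99353679, -0.02226203,  0.11130612, -0.51751609],
       [-0.11086983,  0.01996004,  0.99363448, -0.97529677],
       [ 0.        ,  0.        ,  0.        ,  1.        ]]), 'shot': 1}
top skewer [250.9 392. ] 0
[... 2849 characters left out ...]
6 [0.4848 0.1363]
scene rack_seat [267.4 312. ] 0.72 [0.4815 0.152 ]
scene rack_seat [304.5 376.2] 0.67 [0.4082 0.3344]
scene dry_rod [164.6 245.6] 0.63 [ 0.4298 -0.3145]
scene dry_rod [189.4 220. ] 0.53 [ 0.5553 -0.2498]
scene dry_rod [186.5 235.8] 0.37 [ 0.5069 -0.2369]
scene jar [366.  274.1] 0.77 [0.7003 0.321 ]
scene jar [286.3 253.1] 0.6 [0.6269 0.0854]
scene brush_cup [272.  182.3] 0.86 [ 0.7741 -0.0587]
scene eraser [202.4 290.4] 0.68 [ 0.3623 -0.1443]
scene marker [205.9 290.4] 0.6 [ 0.3708 -0.1308]
scene marker [220.8 175.4] 0.43 [ 0.7108 -0.2537]
scene owl [302.8 374. ] 0.68 [0.3747 0.2969]
scene tin [174.1 188.6] 0.97 [ 0.5852 -0.4336]
scene tin [272.4 240.7] 0.29 [0.6333 0.0255]
```

View pics/top0.png

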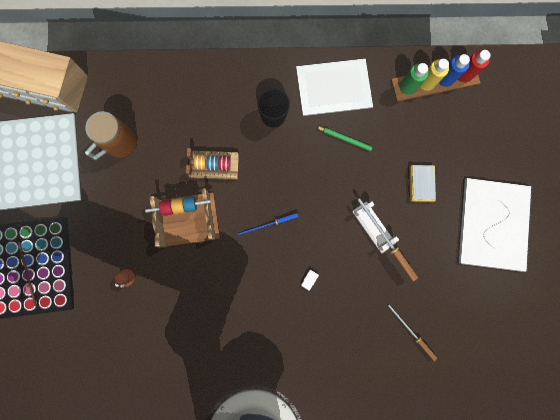

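View pics/scene0.png

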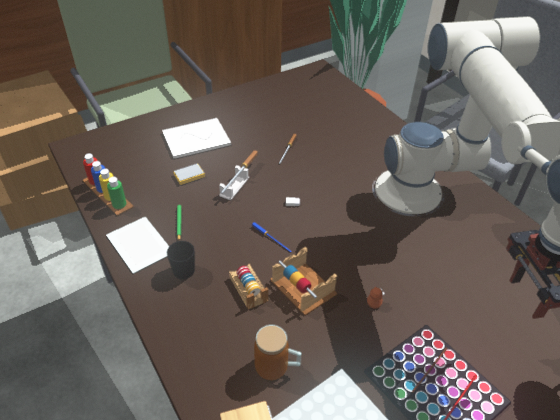

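Look-alikes for the skewer in the top picture (col, row):
- The one on the white rest, (392,250): brown handle, large.
- The blue one, (270,223): to be left.
- The small loose brown one, (412,335).

The one on the rest fits the description. I'll check it in a close crop from the wrist camera before reaching, and view the board and rack on the way.

```bash
cat >> h.py <<'E'
def yaw(o):
    m=R.from_quat(o["ee_rot"]).as_matrix(); return np.degrees(np.arctan2(m[1,1],m[0,1]))
def plan(p1,yaw1,n=None,start=None,yaw0=None):
    "rows from now to TCP p1, closing-axis angle yaw1 (deg), tool down"
    o=r.get_obs(); p=np.array(o["ee_pos"] if start is None else start,float); y=yaw(o) if yaw0 is None else yaw0
    d=np.array(p1)-p; dy=yaw1-y
    if n is None: n=int(max(np.ceil(np.linalg.norm(d)/.046),np.ceil(abs(dy)/8.2),1))
    xs=[]
    for i in range(n):
        a=np.radians(y+dy*i/n); X=np.array([-np.sin(a),np.cos(a),0]);Y=np.array([np.cos(a),np.sin(a),0])
        s=d/n; xs.append([round(float(v)/.4,3) for v in (s@X,s@Y,-s[2])])
    print("n",n,"ang z",round(-dy/n/180,4)); print(str(xs).replace(" ",""))
E
python3 - <<'E'
from h import *
p=r.capture("wrist"); print(p["T_tool_cam"],p["fx"],p["cx"],p["cy"])
plan([.50,.06,.33],0)
plan([.42,-.26,.30],-56.4,start=[.50,.06,.33],yaw0=0)
E
```

```text
[[-5.54353077e-04  9.57564877e-01  2.88217278e-01  7.81951528e-02]
 [ 9.99999827e-01  5.87608794e-04 -2.88690589e-05  8.01885184e-04]
 [-1.97003004e-04  2.88217213e-01 -9.57565037e-01 -1.93378229e-01]
 [ 0.00000000e+00  0.00000000e+00  0.00000000e+00  1.00000000e+00]] 319.15450614594073 280.98469977527725 210.94867706143157
n 14 ang z 0.0278
[[-0.08,-0.067,-0.025],[-0.086,-0.059,-0.025],[-0.091,-0.052,-0.025],[-0.095,-0.044,-0.025],[-0.098,-0.035,-0.025],[-0.101,-0.026,-0.025],[-0.103,-0.018,-0.025],[-0.104,-0.008,-0.025],[-0.104,0.001,-0.025],[-0.104,0.01,-0.025],[-0.103,0.019,-0.025],[-0.101,0.028,-0.025],[-0.098,0.036,-0.025],[-0.094,0.045,-0.025]]
n 8 ang z 0.0392
[[-0.1,-0.025,0.009],[-0.102,-0.013,0.009],[-0.103,0.0,0.009],[-0.102,0.013,0.009],[-0.1,0.025,0.009],[-0.096,0.037,0.009],[-0.091,0.049,0.009],[-0.084,0.06,0.009]]
```

```bash
python3 - <<'E'
from h import *
plan([.53,.14,.24],0)
E
```

```text
n 12 ang z 0.0324
[[-0.094,-0.06,-0.01],[-0.099,-0.05,-0.01],[-0.104,-0.04,-0.01],[-0.108,-0.029,-0.01],[-0.11,-0.018,-0.01],[-0.111,-0.007,-0.01],[-0.111,0.005,-0.01],[-0.11,0.016,-0.01],[-0.108,0.027,-0.01],[-0.105,0.038,-0.01],[-0.1,0.049,-0.01],[-0.095,0.058,-0.01]]
```

>>> move_arm(
  jaw=[1,1,1,1,1,1,1,1,1,1,1,1,1,1],
  xyz=[
    [-0.094,-0.06,-0.01],
    [-0.099,-0.05,-0.01],
    [-0.104,-0.04,-0.01],
    [-0.108,-0.029,-0.01],
    [-0.11,-0.018,-0.01],
    [-0.111,-0.007,-0.01],
    [-0.111,0.005,-0.01],
    [-0.11,0.016,-0.01],
    [-0.108,0.027,-0.01],
    [-0.105,0.038,-0.01],
    [-0.1,0.049,-0.01],
    [-0.095,0.058,-0.01],
    [0,0,0],
    [0,0,0],
  ],
  angular=[
    [0,0,0.0324],
    [0,0,0.0324],
    [0,0,0.0324],
    [0,0,0.0324],
    [0,0,0.0324],
    [0,0,0.0324],
    [0,0,0.0324],
    [0,0,0.0324],
    [0,0,0.0324],
    [0,0,0.0324],
    [0,0,0.0324],
    [0,0,0.0324],
    [0,0,0],
    [0,0,0],
  ],
)

```text
t: 3.35
ee_pos: [0.53, 0.1394, 0.2389]
ee_rot: [0.707, 0.707, -0.0, -0.0]
force: [0.4, 0.5, 0.3]
gripper_width: 0.0877
gripper_force: 0.0
```

```bash
python3 - <<'E'
from h import *
Z=dict(board=0,board_stop=.0375,bead_red=.0375,bead_blue=.0375,bead_ochre=.0375,rack=0,rack_seat=.062)
o=r.get_obs(); p=r.capture("wrist"); e=E(p,o); save(p,"w1.png",s=1.4)
for k,z in Z.items():
    for d in r.tip_of(p,k)[:3]:
        print(k,np.round(d["position"],1),round(d["conf"],2),np.round(onz(p,*d["position"],z,e),4)[:2])
plan([.42,-.26,.26],-56.4)
E
```

```text
board [212.  357.7] 0.81 [0.6396 0.0875]
board_stop [182.1 375.8] 0.74 [0.6502 0.1382]
bead_red [213.7 359.2] 0.65 [0.6323 0.0966]
bead_red [244.  362.9] 0.57 [0.6402 0.0544]
bead_blue [223.8 367.3] 0.93 [0.6439 0.0828]
bead_blue [165.2 286.6] 0.4 [0.538  0.1595]
bead_ochre [200.4 370.9] 0.73 [0.646  0.1144]
bead_ochre [165.  285.6] 0.66 [0.5368 0.1597]
rack [164.7 244.5] 0.81 [0.4815 0.1545]
rack [396.7 383.5] 0.65 [ 0.7067 -0.2434]
rack_seat [177.7 238.5] 0.87 [0.4812 0.1485]
n 10 ang z 0.0314
[[-0.1,-0.028,-0.005],[-0.102,-0.018,-0.005],[-0.104,-0.008,-0.005],[-0.104,0.003,-0.005],[-0.103,0.013,-0.005],[-0.101,0.023,-0.005],[-0.099,0.033,-0.005],[-0.095,0.043,-0.005],[-0.09,0.052,-0.005],[-0.085,0.06,-0.005]]
```

View pics/w1.png

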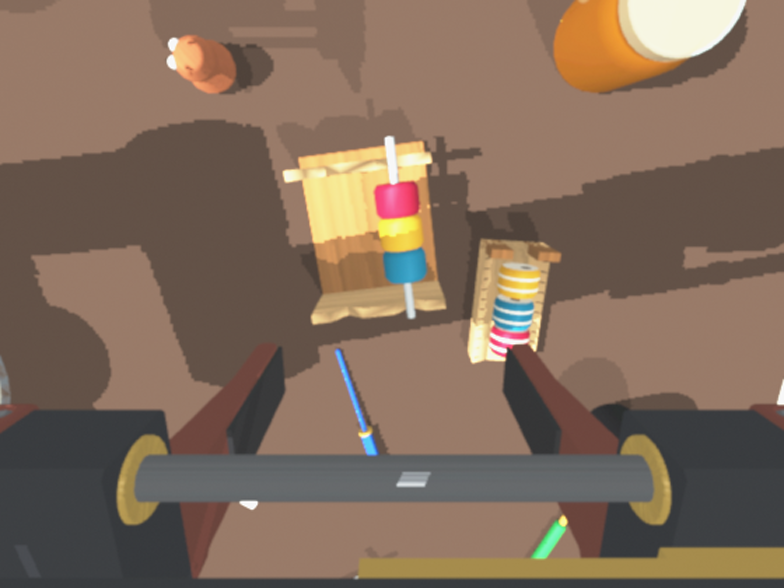

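The picture shows the rack at (375,235), with its empty notches left of the loaded dry rod. The board is at (515,300), with ochre at the cheek end (top), then blue and red. Next is an enlarged crop of both to get their angles.

```bash
python3 - <<'E'
import cv2
im=cv2.imread("pics/w1.png"); c=im[130:370,280:570]; cv2.imwrite("pics/w1c.png",cv2.resize(c,None,fx=2.5,fy=2.5,interpolation=cv2.INTER_CUBIC))
E
```

```text
(no output)
```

View pics/w1c.png

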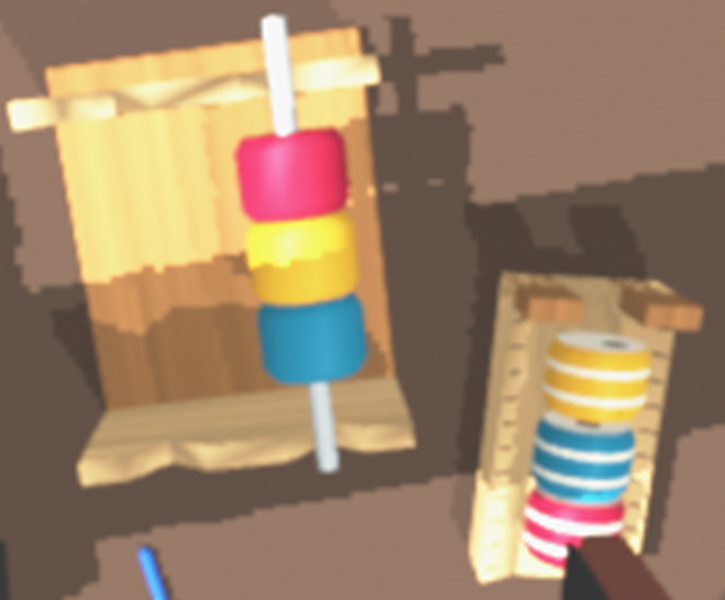

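>>> move_arm(
  jaw=[1,1,1,1,1,1,1,1,1,1,1,1],
  xyz=[
    [-0.1,-0.028,-0.005],
    [-0.102,-0.018,-0.005],
    [-0.104,-0.008,-0.005],
    [-0.104,0.003,-0.005],
    [-0.103,0.013,-0.005],
    [-0.101,0.023,-0.005],
    [-0.099,0.033,-0.005],
    [-0.095,0.043,-0.005],
    [-0.09,0.052,-0.005],
    [-0.085,0.06,-0.005],
    [0,0,0],
    [0,0,0],
  ],
  angular=[
    [0,0,0.0314],
    [0,0,0.0314],
    [0,0,0.0314],
    [0,0,0.0314],
    [0,0,0.0314],
    [0,0,0.0314],
    [0,0,0.0314],
    [0,0,0.0314],
    [0,0,0.0314],
    [0,0,0.0314],
    [0,0,0],
    [0,0,0],
  ],
)

```text
t: 4.95
ee_pos: [0.4194, -0.2612, 0.259]
ee_rot: [0.957, 0.289, 0.0, -0.0]
force: [-0.2, -0.1, -1.0]
gripper_width: 0.0879
gripper_force: 0.0
```

The crop shows the board's slot between the cheeks at about (604,300), with the beads on a line leaning slightly right. The rack leans slightly left. I'll compute their yaws and look at the skewer.

```bash
python3 - <<'E'
from h import *
o=r.get_obs(); p=r.capture("wrist"); e=E(p,o); save(p,"w2.png",s=1.4)
for k,z in dict(skewer=.038,skewer_grip=.038,skewer_tip=.038,rest=0).items():
    for d in r.tip_of(p,k)[:3]:
        print(k,np.round(d["position"],1),round(d["conf"],2),np.round(onz(p,*d["position"],z,e),4)[:2])
# earlier picture geometry
o1=dict(ee_pos=[.53,.1394,.2389],ee_rot=[.7071,.7071,0,0]); e1=E(p,o1)
for n,x,y,z in [("slot",604,300,.052),("och",598,378,.0375),("blu",583,460,.0375),("red",575,527,.0375),
  ("Lch",550,303,.05),("Rch",660,305,.05),("farL",502,272,.029),("nearL",476,488,.029),
  ("notchFar",112,95,.060),("notchNear",175,460,.060),("upNL",80,470,.071),("upNR",412,430,.071),("upFL",10,108,.071),("upFR",378,65,.071),("rodT",275,22,.062),("rodB",328,465,.062)]:
    col=(x/2.5+280)/1.4; row=(y/2.5+130)/1.4
    print(n,np.round(onz(p,row,col,z,e1)[:2],4))
E
```

```text
skewer [206.9 329.9] 0.94 [ 0.4238 -0.3377]
skewer [ 34.6 182.6] 0.87 [ 0.4979 -0.0721]
skewer [324.4 276.8] 0.73 [ 0.2288 -0.3799]
skewer_grip [ 42.3 203.8] 0.76 [ 0.5045 -0.0966]
skewer_grip [230.5 327.2] 0.61 [ 0.3942 -0.3545]
skewer_tip [139.2 444.6] 0.68 [ 0.5766 -0.4063]
skewer_tip [ 96.9 337. ] 0.6 [ 0.542  -0.2624]
skewer_tip [263.5 270.5] 0.47 [ 0.3089 -0.3165]
rest [155.3 331.8] 0.67 [ 0.4806 -0.3065]
slot [0.6408 0.1462]
och [0.6452 0.1144]
blu [0.6422 0.0827]
red [0.6412 0.0557]
Lch [0.6227 0.1447]
Rch [0.661 0.144]
farL [0.6096 0.152 ]
nearL [0.6043 0.0684]
notchFar [0.4753 0.2144]
notchNear [0.492  0.0906]
upNL [0.4604 0.0908]
upNR [0.5739 0.1052]
upFL [0.4449 0.2107]
upFR [0.5595 0.2235]
rodT [0.5276 0.2364]
rodB [0.5459 0.0894]
```

View pics/w2.png

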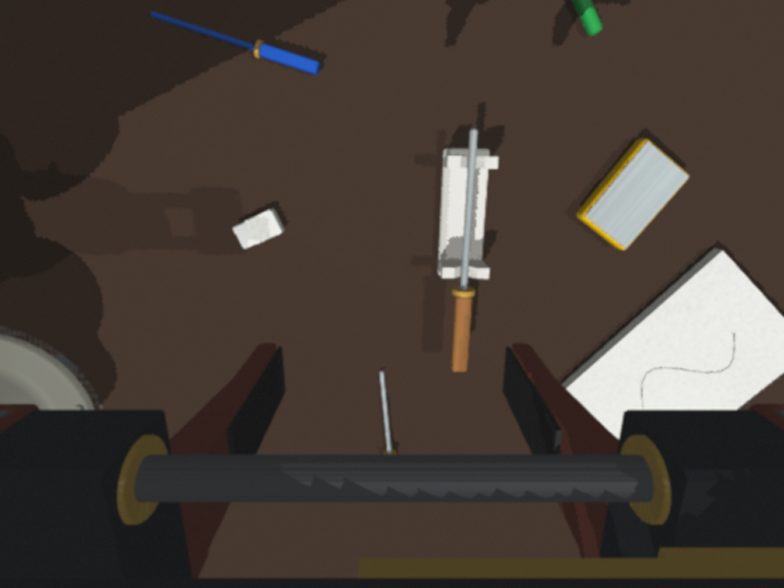

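The wrist view confirms the choice. The large brown-handled skewer lies on the white rest, collar at (463,293) and tip at (473,130). The blue one is at (260,50) and the small one at (388,450). Now to work out the grasp.

```bash
python3 - <<'E'
from h import *
o=r.get_obs(); p=r.capture("wrist"); e=E(p,o)
f=lambda x,y,z:onz(p,y/1.4,x/1.4,z,e)[:2]
col=f(463.3,293,.038);tip=f(473.3,130,.0405);end=f(459.5,371,.040);h0=f(463,300,.046);h1=f(460,366,.046)
print(col,tip,end,h0,h1,np.linalg.norm(tip-col),np.linalg.norm(end-col))
for a,b in((col,tip),(h1,h0),(end,tip)): print(np.degrees(np.arctan2(*(b-a)[::-1])))
u=(tip-end)/np.linalg.norm(tip-end); 
print(col-.038*u, tip-.183*u, end+.047*u)
E
```

```text
[ 0.42281504 -0.33965887] [ 0.54693666 -0.25883148] [ 0.35422364 -0.38484713] [ 0.41828733 -0.34114784] [ 0.36088388 -0.37955365] 0.1481190167803379 0.08213865623892051
33.0719789412727
33.78452286987654
33.18079928170492
[ 0.39101103 -0.36045562] [ 0.39377522 -0.35898423] [ 0.39356019 -0.35912484]
```

```bash
python3 - <<'E'
from h import *
plan([.393,-.359,.10],-56.7)
plan([.393,-.359,.019],-56.7,start=[.393,-.359,.10],yaw0=-56.7)
E
```

```text
n 5 ang z 0.0004
[[-0.039,0.034,0.08],[-0.039,0.034,0.08],[-0.039,0.034,0.08],[-0.039,0.034,0.08],[-0.039,0.034,0.08]]
n 2 ang z -0.0
[[0.0,0.0,0.101],[0.0,0.0,0.101]]
```

>>> move_arm(
  jaw=[0.5,0.5,0.5,0.5,0.5,0.5,0.5,0.5,0.5],
  xyz=[
    [-0.039,0.034,0.08],
    [-0.039,0.034,0.08],
    [-0.039,0.034,0.08],
    [-0.039,0.034,0.08],
    [-0.039,0.034,0.08],
    [0,0,0.07],
    [0,0,0.07],
    [0,0,0.062],
    [0,0,0],
  ],
  angular=[
    [0,0,0.0004],
    [0,0,0.0004],
    [0,0,0.0004],
    [0,0,0.0004],
    [0,0,0],
    [0,0,0],
    [0,0,0],
    [0,0,0],
    [0,0,0],
  ],
)

```text
t: 6.15
ee_pos: [0.3903, -0.3581, 0.0141]
ee_rot: [0.958, 0.287, -0.002, -0.003]
force: [0.7, 0.1, -0.3]
gripper_width: 0.0661
gripper_force: 0.0
```

>>> move_arm(
  jaw=[-0.4,-0.6,-0.8,-1,-1,-1,-1,-1],
  xyz=[
    [0,0,0],
    [0,0,0],
    [0,0,0],
    [0,0,0],
    [0,0,0],
    [0,0,0],
    [0,0,0],
    [0,0,0],
  ],
  angular=[
    [0,0,0],
    [0,0,0],
    [0,0,0],
    [0,0,0],
    [0,0,0],
    [0,0,0],
    [0,0,0],
    [0,0,0],
  ],
)

```text
t: 6.95
ee_pos: [0.3919, -0.3607, 0.0183]
ee_rot: [0.958, 0.286, -0.0, -0.0]
force: [-0.2, -0.0, -0.1]
gripper_width: 0.0054
gripper_force: 0.0
```

```bash
python3 - <<'E'
from h import *
o=r.get_obs(); print(o["ee_pos"],o["gripper_width"],yaw(o)); p=r.capture("wrist"); e=E(p,o)
q=r.capture("top"); f=q["pixels"][170:310,330:470]; 
a=cv2.resize(p["pixels"],(560,420)); b=cv2.resize(f,(420,420),interpolation=cv2.INTER_CUBIC)
cv2.imwrite("pics/g1.png",cv2.resize(np.hstack([a,b]),(800,343))[:,:,::-1])
E
```

```text
[ 0.39188019 -0.36073476  0.01829679] 0.005424402852900752 -56.72192937487313
```

View pics/g1.png

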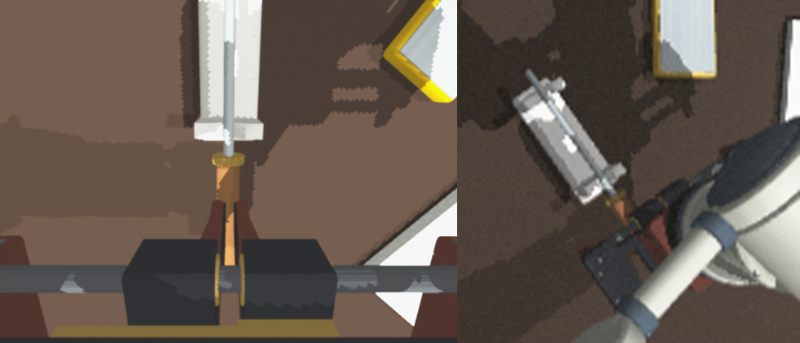

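>>> move_arm(
  jaw=[-1,-1,-1],
  xyz=[
    [0,0,0],
    [0,0,0],
    [0,0,0],
  ],
  angular=[
    [0,0,0],
    [0,0,0],
    [0,0,0],
  ],
)

```text
t: 7.35
ee_pos: [0.3919, -0.3607, 0.0183]
ee_rot: [0.958, 0.286, -0.0, -0.0]
force: [-0.3, -0.4, 0.2]
gripper_width: 0.0005
gripper_force: 0.0
```

```bash
python3 - <<'E'
from h import *
o=r.get_obs(); print(o); p=r.capture("wrist"); save(p,"g2.png",(200,140,380,400),3 if 0 else 2.3)
E
```

```text
{'t': 7.35, 'joint_positions': array([-8.07894576e-01, -5.40671552e-02,  1.68466132e+00,  1.46265667e-05,
        1.51103029e+00,  1.82092645e-01]), 'dq': array([-0.00179135,  0.00012902,  0.00110974,  0.00188863,  0.00065271,
       -0.00073459]), 'tau': array([-2.06598808e-03, -3.73442316e+01, -3.96951628e+01,  7.42576690e-02,
        2.43376962e-03,  1.44197281e-05]), 'ee_pos': array([ 0.39190207, -0.36073322,  0.01830753]), 'ee_rot': array([ 9.58128239e-01,  2.86339444e-01, -7.37621808e-07, -1.74836857e-05]), 'force': array([-0.33937588, -0.41676335,  0.18999772]), 'torque': array([-0.00139078,  0.13782803, -0.02820152]), 'gripper_force': 0.0, 'gripper_width': 0.0004990276134761677}
```

View pics/g2.png

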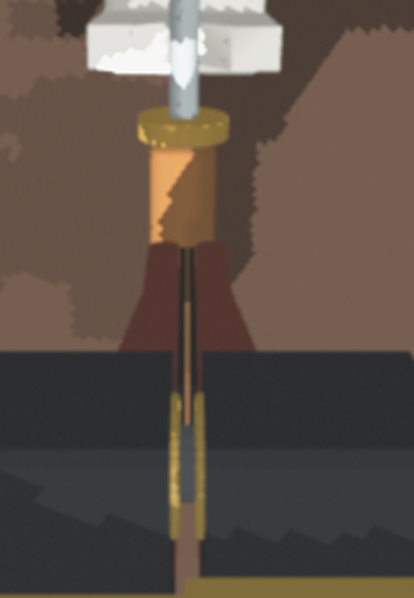

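The fingers are shut, yet the handle, which should be between them, is still on the rest. The fingertips may sit higher than reported, so I'll check from the side with the scene camera.

```bash
python3 - <<'E'
from h import *
o=r.get_obs(); p=r.capture("scene"); e=E(p)
im=cv2.resize(p["pixels"][110:210,190:310],None,fx=6,fy=6,interpolation=cv2.INTER_CUBIC)[:,:,::-1].copy()
t=np.array(o["ee_pos"])
for s,c in((0,(0,0,255)),(.019,(0,255,0)),(.034,(255,0,0)),(.08,(255,255,0))):
    rr,cc=proj(p,t+[0,0,s],e); print(s,rr,cc); cv2.drawMarker(im,(int((cc-190)*6),int((rr-110)*6)),c,cv2.MARKER_CROSS,14,2)
cv2.imwrite("pics/s2.png",im)
E
```

```text
0 163.29542671197925 249.24863847928265
0.019 158.93654042498906 249.11099679237248
0.034 155.44933042086444 249.00088025434528
0.08 144.49411639223703 248.65494460930154
```

View pics/s2.png

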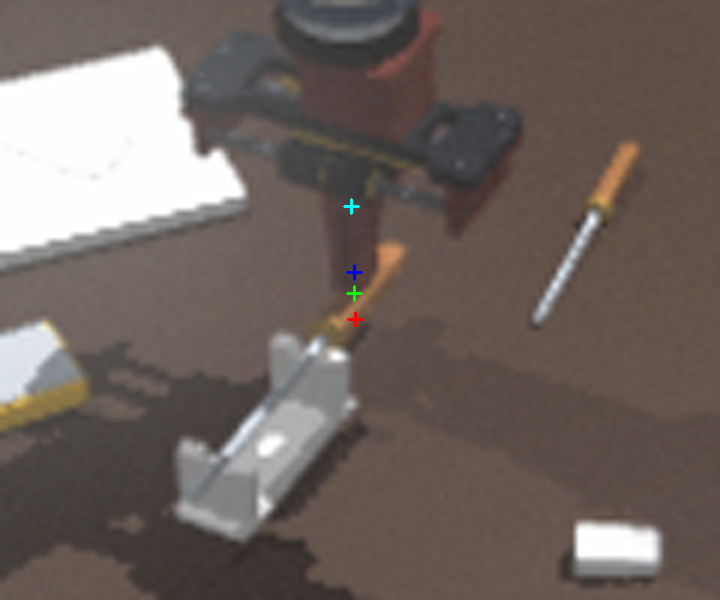

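In the scene crop the shut fingertips end at (355,292), right on top of the handle and about 28–31 mm above the nominal TCP (red cross). The open fingers' apparent gap in the wrist picture gives about the same. I'll open, go lower and close again to test this.

>>> move_arm(
  jaw=[0.2,0.2,0.2,0.2,0.2,0.2,0.2,0.2,0.2],
  xyz=[
    [0,0,0],
    [0,0,0],
    [0,0,0],
    [0,0,0],
    [0,0,0],
    [0,0,0.012],
    [0,0,0.012],
    [0,0,0.012],
    [0,0,0],
  ],
  angular=[
    [0,0,0],
    [0,0,0],
    [0,0,0],
    [0,0,0],
    [0,0,0],
    [0,0,0],
    [0,0,0],
    [0,0,0],
    [0,0,0],
  ],
)

```text
t: 8.35
ee_pos: [0.3913, -0.3602, 0.0026]
ee_rot: [0.958, 0.286, -0.0, -0.001]
force: [-0.6, 0.5, -0.7]
gripper_width: 0.0526
gripper_force: 0.0
```

>>> move_arm(
  jaw=[-1,-1,-1,-1,-1,-1],
  xyz=[
    [0,0,0],
    [0,0,0],
    [0,0,0],
    [0,0,0],
    [0,0,0],
    [0,0,0],
  ],
  angular=[
    [0,0,0],
    [0,0,0],
    [0,0,0],
    [0,0,0],
    [0,0,0],
    [0,0,0],
  ],
)

```text
t: 8.95
ee_pos: [0.3919, -0.3607, 0.004]
ee_rot: [0.958, 0.286, -0.0, -0.0]
force: [-1.3, 1.0, 0.4]
gripper_width: 0.0157
gripper_force: 29.9
```

That confirms it: the fingers closed on 15.7 mm at 30 N. I'll reopen slightly, go deeper for a firm hold and close again.

>>> move_arm(
  jaw=[-0.3,-0.3,-0.3,-0.3,-0.3,-0.3,-0.3,-0.3],
  xyz=[
    [0,0,0],
    [0,0,0],
    [0,0,0],
    [0,0,0.01],
    [0,0,0.01],
    [0,0,0.01],
    [0,0,0],
    [0,0,0],
  ],
  angular=[
    [0,0,0],
    [0,0,0],
    [0,0,0],
    [0,0,0],
    [0,0,0],
    [0,0,0],
    [0,0,0],
    [0,0,0],
  ],
)

```text
t: 9.75
ee_pos: [0.3918, -0.3606, -0.0083]
ee_rot: [0.958, 0.286, -0.0, -0.0]
force: [-0.0, -1.1, 0.3]
gripper_width: 0.0305
gripper_force: 0.0
```

>>> move_arm(
  jaw=[-1,-1,-1,-1,-1,-1],
  xyz=[
    [0,0,0],
    [0,0,0],
    [0,0,0],
    [0,0,0],
    [0,0,0],
    [0,0,0],
  ],
  angular=[
    [0,0,0],
    [0,0,0],
    [0,0,0],
    [0,0,0],
    [0,0,0],
    [0,0,0],
  ],
)

```text
t: 10.35
ee_pos: [0.3919, -0.3606, -0.0079]
ee_rot: [0.958, 0.286, -0.0, -0.0]
force: [-1.5, 2.8, 2.6]
gripper_width: 0.0158
gripper_force: 30.0
```

```bash
python3 - <<'E'
from h import *
plan([.58,.08,.16],-4,start=[.392,-.3605,.092],yaw0=-56.7)
E
```

```text
n 11 ang z -0.0266
[[0.091,-0.06,-0.015],[0.095,-0.052,-0.015],[0.099,-0.044,-0.015],[0.103,-0.036,-0.015],[0.105,-0.027,-0.015],[0.107,-0.018,-0.015],[0.108,-0.009,-0.015],[0.109,-0.0,-0.015],[0.108,0.009,-0.015],[0.107,0.018,-0.015],[0.105,0.027,-0.015]]
```

>>> move_arm(
  jaw=[-1,-1,-1,-1,-1,-1,-1,-1,-1,-1,-1,-1,-1,-1,-1,-1,-1],
  xyz=[
    [0,0,-0.05],
    [0,0,-0.1],
    [0,0,-0.1],
    [0.091,-0.06,-0.015],
    [0.095,-0.052,-0.015],
    [0.099,-0.044,-0.015],
    [0.103,-0.036,-0.015],
    [0.105,-0.027,-0.015],
    [0.107,-0.018,-0.015],
    [0.108,-0.009,-0.015],
    [0.109,0,-0.015],
    [0.108,0.009,-0.015],
    [0.107,0.018,-0.015],
    [0.105,0.027,-0.015],
    [0,0,0],
    [0,0,0],
    [0,0,0],
  ],
  angular=[
    [0,0,0],
    [0,0,0],
    [0,0,0],
    [0,0,-0.0266],
    [0,0,-0.0266],
    [0,0,-0.0266],
    [0,0,-0.0266],
    [0,0,-0.0266],
    [0,0,-0.0266],
    [0,0,-0.0266],
    [0,0,-0.0266],
    [0,0,-0.0266],
    [0,0,-0.0266],
    [0,0,-0.0266],
    [0,0,0],
    [0,0,0],
    [0,0,0],
  ],
)

```text
t: 12.05
ee_pos: [0.5799, 0.0774, 0.1575]
ee_rot: [0.732, 0.681, -0.0, 0.0]
force: [0.2, 0.5, -1.2]
gripper_width: 0.016
gripper_force: 30.0
```

```bash
python3 - <<'E'
from h import *
o=r.get_obs(); p=r.capture("wrist"); e=E(p,o); np.savez("w3.npz",pix=p["pixels"],e=e)
print(o["ee_pos"],yaw(o),o["gripper_width"])
for k,z in dict(board=0,board_stop=.0375,bead_red=.0375,bead_blue=.0375,bead_ochre=.0375,rack_seat=.062,skewer=.206).items():
    for d in r.tip_of(p,k)[:2]:
        print(k,np.round(d["position"],1),round(d["conf"],2),np.round(onz(p,*d["position"],z,e),4)[:2])
rr,cc=proj(p,[.643,.088,.04],e); print(rr,cc)
x0=int(cc)-100;y0=int(rr)-95; save(p,"w3.png",(x0,y0,x0+200,y0+170),3.5); print(x0,y0)
E
```

```text
[0.57993995 0.07743195 0.15750004] -4.133120425435181 0.016036402919024383
board [176.6 335.3] 0.72 [0.6423 0.0869]
board_stop [128.7 345.4] 0.92 [0.6471 0.1398]
bead_red [211.6 343.3] 0.8 [0.6437 0.0574]
bead_blue [188.2 342.3] 0.88 [0.6431 0.0821]
bead_ochre [158.4 344.9] 0.65 [0.6462 0.1117]
rack_seat [132.3 162.1] 0.65 [0.4815 0.1498]
rack_seat [129.1 345.5] 0.51 [0.6425 0.1409]
skewer [203.6 279.9] 0.66 [0.5837 0.1172]
182.95874053352065 342.5253854662084
242 87
```

View pics/w3.png

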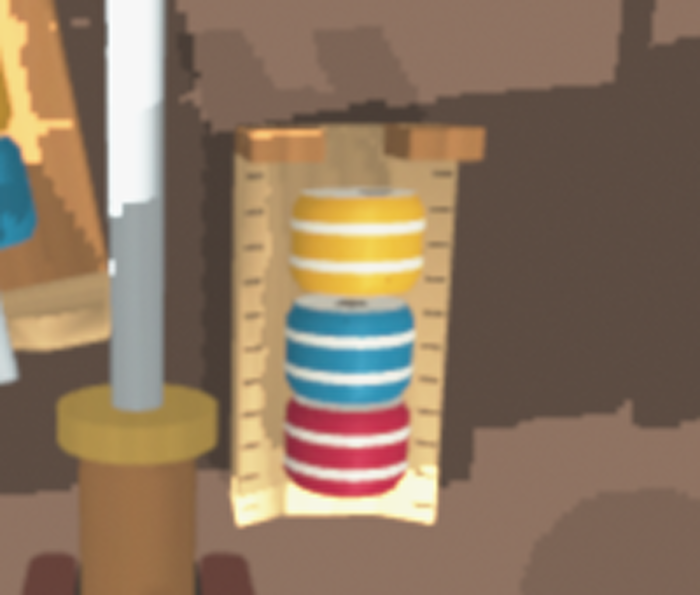

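The crop shows the board clear on the right: beads centred at columns 357 (ochre), 350 (blue) and 346 (red). Ochre's hole shows at (375,191), about 4 mm to the right (+x). Blue's hole is at (352,302), near its centre. The rod, at columns 135–137, lies straight along the tool's x.

```bash
python3 - <<'E'
from h import *
o=r.get_obs(); p=r.capture("wrist"); e=E(p,o); print(yaw(o))
f=lambda x,y,z:onz(p,87+y/3.5,242+x/3.5,z,e)
P={}
for n,x,y,z in [("och",357,243,.0375),("blu",349.5,352,.0375),("red",346.5,447,.0375),("eT",347.5,160,.029),("eB",336,520,.029),
 ("eTL",235,160,.029),("eTR",460,160,.029),("eBL",235,520,.029),("eBR",437,520,.029),("slot",354,160,.045),("chLo",240,128,.052),("chRo",486,127,.052),("hO",375,191,.0402),("hB",352,302,.0402)]:
    P[n]=f(x,y,z)[:2]; print(n,np.round(P[n],4))
for z in (.19,.2035,.207):
    print("rod",z,np.round(f(137,405,z),4),np.round(f(135,0,z),4))
E
```

```text
-4.104280545101059
och [0.6457 0.1141]
blu [0.643  0.0831]
red [0.6417 0.0545]
eT [0.6449 0.1363]
eB [0.6395 0.0283]
eTL [0.6134 0.1386]
eTR [0.6764 0.134 ]
eBL [0.6084 0.0306]
eBR [0.6706 0.0261]
slot [0.6438 0.1372]
chLo [0.6132 0.1479]
chRo [0.6767 0.1435]
hO [0.6503 0.1282]
hB [0.6435 0.0981]
rod 0.19 [0.5841 0.1134 0.19  ] [0.5879 0.17   0.19  ]
rod 0.2035 [0.5843 0.1171 0.2035] [0.5878 0.1689 0.2035]
rod 0.207 [0.5844 0.118  0.207 ] [0.5878 0.1687 0.207 ]
```

```bash
cat >> h.py <<'E'
B0=np.array([.642,.0839]); DD=np.array([.0645,.9979]); NN=np.array([.9979,-.0645])
def st():
    "tip along/lateral in board line, axis height"
    o=r.get_obs(); m=R.from_quat(o["ee_rot"]).as_matrix(); t=np.array(o["ee_pos"]); tip=t+.185*m[:,0]-.046*m[:,2]
    d=tip[:2]-B0; print("t",o["t"],"tip a %.4f s %.4f z %.4f pitch %.2f yaw %.2f"%(d@DD,d@NN,tip[2],np.degrees(m[2,0]),yaw(o)),"F",np.round(o["force"],2),"T",np.round(o["torque"],3))
E
python3 - <<'E'
from h import *
p=B0-.247*DD; print(p)
st()
plan([*p,.06],-3.7)
E
```

```text
[ 0.6260685 -0.1625813]
t 12.5 tip a 0.1751 s -0.0601 z 0.2041 pitch 0.00 yaw -4.09 F [-0.29  0.07 -0.59] T [-0.116  0.072  0.024]
n 6 ang z -0.0004
[[-0.099,0.026,0.041],[-0.099,0.026,0.041],[-0.099,0.026,0.041],[-0.099,0.026,0.041],[-0.099,0.026,0.041],[-0.099,0.026,0.041]]
```

>>> move_arm(
  jaw=[-1,-1,-1,-1,-1,-1,-1,-1,-1,-1,-1,-1,-1],
  xyz=[
    [-0.099,0.026,0.041],
    [-0.099,0.026,0.041],
    [-0.099,0.026,0.041],
    [-0.099,0.026,0.041],
    [-0.099,0.026,0.041],
    [-0.099,0.026,0.041],
    [0,0,0],
    [0,0,0.05],
    [0,0,0.05],
    [0,0,0.04],
    [0,0,0.02],
    [0,0,0],
    [0,0,0],
  ],
  angular=[
    [0,0,-0.0004],
    [0,0,-0.0004],
    [0,0,-0.0004],
    [0,0,-0.0004],
    [0,0,-0.0004],
    [0,0,-0.0004],
    [0,0,0],
    [0,0,0],
    [0,0,0],
    [0,0,0],
    [0,0,0],
    [0,0,0],
    [0,0,0],
  ],
)

```text
t: 13.8
ee_pos: [0.6268, -0.1627, -0.0036]
ee_rot: [0.729, 0.685, 0.0, 0.0]
force: [1.4, -0.0, -0.2]
gripper_width: 0.0156
gripper_force: 30.0
```

```bash
python3 - <<'E'
from h import *
st()
p=r.capture("scene"); e=E(p)
for d in r.tip_of(p,"skewer_tip")[:3]+r.tip_of(p,"skewer")[:3]: print(np.round(d["position"],1),d["conf"])
o=r.get_obs(); m=R.from_quat(o["ee_rot"]).as_matrix(); t=np.array(o["ee_pos"])
for L in (.04,.185): print("pred",np.round(proj(p,t+L*m[:,0]-.046*m[:,2],e),1))
E
```

```text
t 13.8 tip a -0.0621 s 0.0004 z 0.0423 pitch -0.01 yaw -3.60 F [ 1.42 -0.03 -0.24] T [-0.085  0.04   0.012]
[289. 253.] 0.69
[159.6 277.9] 0.61
[261.  235.9] 0.57
[230.8 217.3] 0.77
[232.1 265.7] 0.59
[145.8 286.2] 0.44
pred [228.2 217.2]
pred [262.4 237.7]
```

>>> move_arm(
  jaw=[-1,-1,-1,-1,-1,-1,-1,-1,-1,-1,-1,-1,-1],
  xyz=[
    [0,-0.001,0.005],
    [0,0,0],
    [0.012,0,0],
    [0.012,0,0],
    [0.012,0,0],
    [0.006,0,0],
    [0.006,0,0],
    [0.006,0,0],
    [0.006,0,0],
    [0.006,0,0],
    [0.006,0,0],
    [0.006,0,0],
    [0,0,0],
  ],
  angular=[
    [0,0,0],
    [0,0,0],
    [0,0,0],
    [0,0,0],
    [0,0,0],
    [0,0,0],
    [0,0,0],
    [0,0,0],
    [0,0,0],
    [0,0,0],
    [0,0,0],
    [0,0,0],
    [0,0,0],
  ],
)

```text
t: 15.25
ee_pos: [0.6279, -0.1315, -0.0065]
ee_rot: [0.729, 0.685, 0.0, -0.0]
force: [0.2, 0.0, -0.8]
gripper_width: 0.0159
gripper_force: 30.0
```

```bash
python3 - <<'E'
from h import *
st()
p=r.capture("top"); e=E(p)
for k in ("bead_red","bead_blue","bead_ochre"):
    for d in r.tip_of(p,k)[:2]:
        q=onz(p,*d["position"],.0375,e)[:2]-B0; print(k,round(d["conf"],2),"a %.4f s %.4f"%(q@DD,q@NN))
E
```

```text
t 15.25 tip a -0.0308 s -0.0004 z 0.0395 pitch 0.01 yaw -3.60 F [ 0.25  0.04 -0.79] T [-0.141  0.106 -0.004]
bead_red 0.52 a -0.0178 s -0.0007
bead_blue 0.46 a 0.0083 s -0.0077
bead_ochre 0.72 a 0.0231 s -0.0042
```

>>> move_arm(
  jaw=[-1,-1,-1,-1,-1],
  xyz=[
    [0.004,0,-0.002],
    [0.004,0,0],
    [0.004,0,0],
    [0.004,0,0],
    [0,0,0],
  ],
  angular=[
    [0,0,0],
    [0,0,0],
    [0,0,0],
    [0,0,0],
    [0,0,0],
  ],
)

```text
t: 15.95
ee_pos: [0.6283, -0.1253, -0.0057]
ee_rot: [0.729, 0.685, -0.0, 0.0]
force: [-0.7, -0.7, -1.6]
gripper_width: 0.0157
gripper_force: 30.0
```

>>> move_arm(
  jaw=[-1,-1,-1],
  xyz=[
    [0.002,0,0],
    [0.002,0,0],
    [0,0,0],
  ],
  angular=[
    [0,0,0],
    [0,0,0],
    [0,0,0],
  ],
)

```text
t: 16.25
ee_pos: [0.6283, -0.1248, -0.0056]
ee_rot: [0.729, 0.684, -0.001, 0.001]
force: [-0.9, -5.6, -0.9]
gripper_width: 0.0158
gripper_force: 30.0
```

```bash
python3 - <<'E'
from h import *
st()
E
```

```text
t 16.25 tip a -0.0241 s -0.0004 z 0.0401 pitch -0.10 yaw -3.65 F [-0.9  -5.65 -0.87] T [-0.962  0.224  0.097]
```

>>> move_arm(
  jaw=[-1,-1,-1,-1,-1,-1],
  xyz=[
    [-0.008,0,0],
    [0,0.0075,0],
    [0,0,0],
    [0.004,0,0],
    [0.004,0,0],
    [0,0,0],
  ],
  angular=[
    [0,0,0],
    [0,0,0],
    [0,0,0],
    [0,0,0],
    [0,0,0],
    [0,0,0],
  ],
)

```text
t: 16.85
ee_pos: [0.6314, -0.1253, -0.0054]
ee_rot: [0.729, 0.684, -0.001, 0.001]
force: [-0.7, -5.7, 0.7]
gripper_width: 0.0158
gripper_force: 30.0
```

```bash
python3 - <<'E'
from h import *
st()
E
```

```text
t 16.85 tip a -0.0243 s 0.0027 z 0.0401 pitch -0.14 yaw -3.65 F [-0.74 -5.7   0.67] T [-0.94   0.178  0.089]
```

Still blocked at s = +2.7 mm. Try the other side, s = −3.3 mm.

>>> move_arm(
  jaw=[-1,-1,-1,-1,-1,-1],
  xyz=[
    [-0.008,0,0],
    [0,-0.015,0],
    [0,0,0],
    [0.004,0,0],
    [0.004,0,0],
    [0,0,0],
  ],
  angular=[
    [0,0,0],
    [0,0,0],
    [0,0,0],
    [0,0,0],
    [0,0,0],
    [0,0,0],
  ],
)

```text
t: 17.45
ee_pos: [0.6254, -0.1236, -0.0057]
ee_rot: [0.729, 0.685, -0.0, 0.0]
force: [-1.5, -1.2, -1.4]
gripper_width: 0.0159
gripper_force: 30.0
```

```bash
python3 - <<'E'
from h import *
st()
E
```

```text
t 17.45 tip a -0.0231 s -0.0035 z 0.0402 pitch -0.03 yaw -3.61 F [-1.51 -1.22 -1.36] T [-0.41   0.139  0.043]
```

>>> move_arm(
  jaw=[-1,-1,-1],
  xyz=[
    [0.003,0,0],
    [0.003,0,0],
    [0,0,0],
  ],
  angular=[
    [0,0,0],
    [0,0,0],
    [0,0,0],
  ],
)

```text
t: 17.75
ee_pos: [0.6256, -0.1208, -0.0057]
ee_rot: [0.729, 0.685, 0.0, -0.0]
force: [0.4, 0.2, -1.2]
gripper_width: 0.016
gripper_force: 30.0
```

```bash
python3 - <<'E'
from h import *
st()
E
```

```text
t 17.75 tip a -0.0203 s -0.0035 z 0.0404 pitch 0.02 yaw -3.60 F [ 0.45  0.19 -1.25] T [-0.141  0.045  0.025]
```

>>> move_arm(
  jaw=[-1,-1,-1,-1,-1,-1,-1],
  xyz=[
    [0.008,0,0],
    [0.008,0,0],
    [0.008,0,0],
    [0.008,0,0],
    [0.008,0,0],
    [0.006,0,0],
    [0,0,0],
  ],
  angular=[
    [0,0,0],
    [0,0,0],
    [0,0,0],
    [0,0,0],
    [0,0,0],
    [0,0,0],
    [0,0,0],
  ],
)

```text
t: 18.45
ee_pos: [0.6268, -0.1024, -0.0056]
ee_rot: [0.729, 0.685, 0.0, -0.0]
force: [0.0, -0.3, -1.0]
gripper_width: 0.0156
gripper_force: 30.0
```

>>> move_arm(
  jaw=[-1,-1,-1,-1,-1,-1,-1],
  xyz=[
    [0,0.003,0],
    [0,0.003,0],
    [0.002,0,0],
    [0.003,0,0],
    [0.003,0,0],
    [0.002,0,0],
    [0,0,0],
  ],
  angular=[
    [0,0,0],
    [0,0,0],
    [0,0,0],
    [0,0,0],
    [0,0,0],
    [0,0,0],
    [0,0,0],
  ],
)

```text
t: 19.15
ee_pos: [0.6294, -0.0988, -0.0057]
ee_rot: [0.729, 0.684, 0.0, 0.0]
force: [0.7, 0.7, -0.3]
gripper_width: 0.0161
gripper_force: 30.0
```

```bash
python3 - <<'E'
from h import *
st()
E
```

```text
t 19.15 tip a 0.0018 s -0.0011 z 0.0404 pitch 0.00 yaw -3.61 F [ 0.73  0.7  -0.34] T [-0.093  0.037 -0.032]
```

>>> move_arm(
  jaw=[-1,-1,-1,-1],
  xyz=[
    [0.0025,0,0],
    [0.0025,0,0],
    [0.0025,0,0],
    [0,0,0],
  ],
  angular=[
    [0,0,0],
    [0,0,0],
    [0,0,0],
    [0,0,0],
  ],
)

```text
t: 19.55
ee_pos: [0.6295, -0.0958, -0.0058]
ee_rot: [0.729, 0.684, -0.0, -0.0]
force: [-1.0, -0.2, -1.2]
gripper_width: 0.0158
gripper_force: 30.0
```

```bash
python3 - <<'E'
from h import *
st()
E
```

```text
t 19.55 tip a 0.0048 s -0.0011 z 0.0402 pitch 0.00 yaw -3.61 F [-0.95 -0.21 -1.18] T [-0.247  0.024  0.011]
```

>>> move_arm(
  jaw=[-1,-1,-1,-1,-1,-1,-1],
  xyz=[
    [0.005,0,0],
    [0.008,0,0],
    [0.008,0,0],
    [0.008,0,0],
    [0.008,0,0],
    [0.008,0,0],
    [0,0,0],
  ],
  angular=[
    [0,0,0],
    [0,0,0],
    [0,0,0],
    [0,0,0],
    [0,0,0],
    [0,0,0],
    [0,0,0],
  ],
)

```text
t: 20.25
ee_pos: [0.6308, -0.0774, -0.0056]
ee_rot: [0.729, 0.685, 0.0, -0.0]
force: [0.1, 0.6, -1.9]
gripper_width: 0.0157
gripper_force: 30.0
```

>>> move_arm(
  jaw=[-1,-1,-1,-1,-1,-1],
  xyz=[
    [0,0.004,0],
    [0,0.004,0],
    [0,0.004,0],
    [0.002,0,0],
    [0.003,0,0],
    [0,0,0],
  ],
  angular=[
    [0,0,0],
    [0,0,0],
    [0,0,0],
    [0,0,0],
    [0,0,0],
    [0,0,0],
  ],
)

```text
t: 20.85
ee_pos: [0.6357, -0.0763, -0.0056]
ee_rot: [0.729, 0.684, 0.0, 0.0]
force: [2.2, -0.2, -1.6]
gripper_width: 0.016
gripper_force: 30.0
```

```bash
python3 - <<'E'
from h import *
st()
E
```

```text
t 20.85 tip a 0.0248 s 0.0037 z 0.0404 pitch 0.00 yaw -3.62 F [ 2.15 -0.23 -1.65] T [-0.162  0.059  0.012]
```

>>> move_arm(
  jaw=[-1,-1,-1,-1,-1],
  xyz=[
    [0.004,0,0],
    [0.003,0,0],
    [0.0025,0,0],
    [0.0015,0,0],
    [0,0,0],
  ],
  angular=[
    [0,0,0],
    [0,0,0],
    [0,0,0],
    [0,0,0],
    [0,0,0],
  ],
)

```text
t: 21.35
ee_pos: [0.6359, -0.0719, -0.0057]
ee_rot: [0.729, 0.684, -0.0, 0.0]
force: [0.1, -0.0, -0.4]
gripper_width: 0.0157
gripper_force: 30.0
```

```bash
python3 - <<'E'
from h import *
st()
E
```

```text
t 21.35 tip a 0.0291 s 0.0037 z 0.0403 pitch -0.01 yaw -3.62 F [ 0.07 -0.04 -0.36] T [-0.245  0.023 -0.057]
```

>>> move_arm(
  jaw=[-1,-1,-1,-1],
  xyz=[
    [0.0025,0,0],
    [0.0025,0,0],
    [0.0025,0,0],
    [0,0,0],
  ],
  angular=[
    [0,0,0],
    [0,0,0],
    [0,0,0],
    [0,0,0],
  ],
)

```text
t: 21.75
ee_pos: [0.6361, -0.0688, -0.0057]
ee_rot: [0.729, 0.684, -0.0, -0.0]
force: [-0.2, 0.1, -1.3]
gripper_width: 0.0158
gripper_force: 30.0
```

```bash
python3 - <<'E'
from h import *
st()
E
```

```text
t 21.75 tip a 0.0322 s 0.0037 z 0.0403 pitch 0.00 yaw -3.61 F [-0.15  0.14 -1.26] T [-0.37   0.055 -0.011]
```

>>> move_arm(
  jaw=[-1,-1,-1,-1,-1,-1,-1],
  xyz=[
    [0.006,0,0],
    [0.008,0,0],
    [0.008,0,0],
    [0.01,0,0],
    [0.01,0,0],
    [0.01,0,0],
    [0,0,0],
  ],
  angular=[
    [0,0,0],
    [0,0,0],
    [0,0,0],
    [0,0,0],
    [0,0,0],
    [0,0,0],
    [0,0,0],
  ],
)

```text
t: 22.45
ee_pos: [0.6375, -0.0474, -0.0056]
ee_rot: [0.729, 0.685, 0.0, -0.0]
force: [-0.1, -0.4, -1.2]
gripper_width: 0.016
gripper_force: 30.0
```

```bash
python3 - <<'E'
from h import *
st()
E
```

```text
t 22.45 tip a 0.0536 s 0.0036 z 0.0405 pitch 0.03 yaw -3.58 F [-0.06 -0.4  -1.25] T [-0.269  0.056 -0.037]
```

>>> move_arm(
  jaw=[-1,-1,-1,-1,-1,-1,-1,-1,-1],
  xyz=[
    [0.009,0,0],
    [0.01,0,0],
    [0.01,0,0],
    [0.01,0,0],
    [0.01,0,0],
    [0.01,0,0],
    [0.01,0,0],
    [0.009,0,0],
    [0,0,0],
  ],
  angular=[
    [0,0,0],
    [0,0,0],
    [0,0,0],
    [0,0,0],
    [0,0,0],
    [0,0,0],
    [0,0,0],
    [0,0,0],
    [0,0,0],
  ],
)

```text
t: 23.35
ee_pos: [0.6395, -0.0165, -0.0055]
ee_rot: [0.729, 0.685, 0.0, -0.0]
force: [-0.3, -1.7, 0.4]
gripper_width: 0.016
gripper_force: 30.0
```

```bash
python3 - <<'E'
from h import *
st()
o=r.get_obs(); p=r.capture("wrist"); e=E(p,o)
for k in ("bead_red","bead_blue","bead_ochre"):
    for d in r.tip_of(p,k)[:2]:
        q=onz(p,*d["position"],.0375,e)[:2]-B0; print(k,round(d["conf"],2),np.round(d["position"]),"a %.4f s %.4f"%(q@DD,q@NN))
save(p,"w4.png",(180,40,380,240),3)
E
```

```text
t 23.35 tip a 0.0847 s 0.0036 z 0.0406 pitch 0.02 yaw -3.59 F [-0.3  -1.7   0.44] T [-0.312  0.065 -0.016]
bead_red 0.97 [ 97. 285.] a -0.0128 s 0.0072
bead_blue 0.59 [ 32. 283.] a 0.0128 s 0.0059
bead_blue 0.35 [ 96. 286.] a -0.0122 s 0.0076
```

View pics/w4.png

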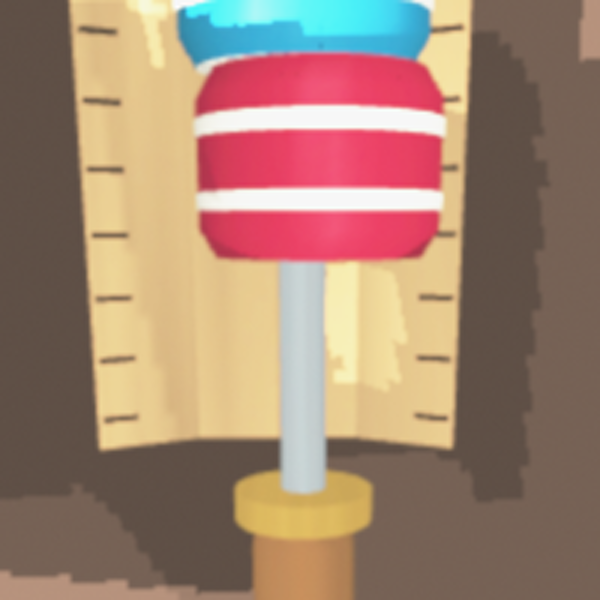

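The picture shows the rod running from the collar (300,490) into red (320,160) with blue beyond it, and about 35 mm of bare rod before red. Now a gentle lift.

>>> move_arm(
  jaw=[-1,-1,-1,-1,-1,-1,-1,-1,-1,-1,-1,-1],
  xyz=[
    [-0.003,0,0],
    [0,0,-0.004],
    [0,0,-0.006],
    [0,0,-0.008],
    [0,0,-0.01],
    [0,0,-0.012],
    [0,0,-0.012],
    [0,0,-0.012],
    [0,0,-0.012],
    [0,0,-0.012],
    [0,0,-0.012],
    [0,0,0],
  ],
  angular=[
    [0,0,0],
    [0,0,0],
    [0,0,0],
    [0,0,0],
    [0,0.002,0],
    [0,0.002,0],
    [0,0.002,0],
    [0,0.002,0],
    [0,0.002,0],
    [0,0,0],
    [0,0,0],
    [0,0,0],
  ],
)

```text
t: 24.75
ee_pos: [0.6398, -0.0189, 0.0355]
ee_rot: [0.729, 0.684, 0.012, -0.01]
force: [0.2, -0.8, -1.9]
gripper_width: 0.0157
gripper_force: 30.0
```

```bash
python3 - <<'E'
from h import *
st()
o=r.get_obs(); 
p=r.capture("scene"); e=E(p)
m=R.from_quat(o["ee_rot"]).as_matrix(); t=np.array(o["ee_pos"])
def near(name,X):
    rc=np.array(proj(p,X,e)); 
    for d in r.tip_of(p,name)[:3]: print(name,round(d["conf"],2),np.round(np.array(d["position"])-rc,1))
ax=lambda x:t+(.04+x)*m[:,0]-.046*m[:,2]
near("skewer_tip",ax(.145));near("skewer",ax(0))
for k,x in(("bead_red",.049),("bead_blue",.075),("bead_ochre",.101)): near(k,ax(x)-[0,0,.004])
E
```

```text
t 24.75 tip a 0.0807 s 0.0041 z 0.0873 pitch 1.80 yaw -3.62 F [ 0.19 -0.8  -1.92] T [-0.282  0.098  0.026]
skewer_tip 0.68 [-41.3  30.6]
skewer_tip 0.62 [-2.5 -0.4]
skewer_tip 0.4 [-9.  49.6]
skewer 0.66 [-19.5  28.1]
skewer 0.49 [27.9 61.6]
skewer 0.44 [ 0.5 -0.2]
bead_red 0.68 [-2.3 -2.1]
bead_red 0.33 [ 36.5 130.5]
bead_blue 0.45 [-2.2  0.8]
bead_ochre 0.6 [0.9 1.9]
```

Everything hangs as predicted. Next: raise it, carry it gently to the rack and level out.

```bash
python3 - <<'E'
from h import *
plan([.4946,.0378,.105],7,n=14,start=[.6398,-.0189,.105],yaw0=-3.62)
E
```

```text
n 14 ang z -0.0042
[[0.008,-0.027,-0.0],[0.009,-0.026,-0.0],[0.009,-0.026,-0.0],[0.01,-0.026,-0.0],[0.01,-0.026,-0.0],[0.01,-0.026,-0.0],[0.011,-0.026,-0.0],[0.011,-0.026,-0.0],[0.011,-0.025,-0.0],[0.012,-0.025,-0.0],[0.012,-0.025,-0.0],[0.012,-0.025,-0.0],[0.013,-0.025,-0.0],[0.013,-0.025,-0.0]]
```

>>> move_arm(
  jaw=[-1,-1,-1,-1,-1,-1,-1,-1,-1],
  xyz=[
    [0,0,-0.01],
    [0,0,-0.02],
    [0,0,-0.03],
    [0,0,-0.03],
    [0,0,-0.03],
    [0,0,-0.03],
    [0,0,-0.015],
    [0,0,-0.008],
    [0,0,0],
  ],
  angular=[
    [0,0,0],
    [0,0,0],
    [0,0,0],
    [0,0,0],
    [0,0,0],
    [0,0,0],
    [0,0,0],
    [0,0,0],
    [0,0,0],
  ],
)

```text
t: 25.95
ee_pos: [0.6393, -0.0211, 0.1039]
ee_rot: [0.729, 0.684, 0.012, -0.011]
force: [-0.2, 0.0, -2.0]
gripper_width: 0.0158
gripper_force: 30.0
```

>>> move_arm(
  jaw=[-1,-1,-1,-1,-1,-1,-1,-1,-1,-1,-1,-1,-1,-1,-1,-1,-1,-1],
  xyz=[
    [0.004,-0.008,0],
    [0.008,-0.018,0],
    [0.009,-0.026,0],
    [0.009,-0.026,0],
    [0.01,-0.026,0],
    [0.01,-0.026,0],
    [0.01,-0.026,0],
    [0.011,-0.026,0],
    [0.011,-0.026,0],
    [0.011,-0.025,0],
    [0.012,-0.025,0],
    [0.012,-0.025,0],
    [0.012,-0.025,0],
    [0.013,-0.025,0],
    [0.01,-0.018,0],
    [0.005,-0.008,0],
    [0,0,0],
    [0,0,0],
  ],
  angular=[
    [0,0,0],
    [0,0,-0.0042],
    [0,0,-0.0042],
    [0,0,-0.0042],
    [0,0,-0.0042],
    [0,0,-0.0042],
    [0,0,-0.0042],
    [0,0,-0.0042],
    [0,0,-0.0042],
    [0,0,-0.0042],
    [0,0,-0.0042],
    [0,0,-0.0042],
    [0,0,-0.0042],
    [0,0,-0.0042],
    [0,0,-0.0042],
    [0,0,0],
    [0,0,0],
    [0,0,0],
  ],
)

```text
t: 27.75
ee_pos: [0.4942, 0.0384, 0.1051]
ee_rot: [0.663, 0.749, 0.013, -0.009]
force: [-0.0, -0.2, -1.8]
gripper_width: 0.0159
gripper_force: 30.0
```

```bash
cat >> h.py <<'E'
def chk(views=("scene","top"),sq=.001):
    o=r.get_obs(); m=R.from_quat(o["ee_rot"]).as_matrix(); t=np.array(o["ee_pos"])
    print(o["t"],t,"yaw",yaw(o),"pitch",np.degrees(m[2,0]),o["force"])
    ax=lambda x:t+(.04+x)*m[:,0]-.046*m[:,2]
    for n in views:
        p=r.capture(n); e=E(p,o)
        for k,x,dz in(("skewer_tip",.145,0),("skewer",0,0),("bead_red",.049,.004),("bead_blue",.075,.004),("bead_ochre",.101,.004)):
            rc=np.array(proj(p,ax(x)-[0,0,dz],e))
            for d in r.tip_of(p,k)[:4]:
                D=np.array(d["position"])-rc
                if np.linalg.norm(D)<22: print(n,k,round(d["conf"],2),np.round(D,1))
        for d in r.tip_of(p,"rack_seat")[:2]:
            print(n,"seat",round(d["conf"],2),np.round(onz(p,*d["position"],.062,e),4))
E
python3 - <<'E'
from h import *
chk()
E
```

```text
27.75 [0.4941806  0.03840592 0.10514701] yaw 6.9541324805236036 pitch 1.7619548852210551 [-1.23750358e-04 -2.08830793e-01 -1.76341933e+00]
scene skewer_tip 0.7 [-2.7 -2.4]
scene skewer 0.63 [ 0.6 -1.1]
scene bead_red 0.44 [-2.1 -0.4]
scene bead_blue 0.58 [-1.3  2. ]
scene bead_ochre 0.48 [-1.6  0.5]
scene seat 0.7 [0.4919 0.1483 0.062 ]
top skewer_tip 0.51 [-1.9 -0.1]
top bead_red 0.63 [2.8 0. ]
top bead_ochre 0.59 [4.1 4. ]
top seat 0.62 [0.4744 0.1513 0.062 ]
```

>>> move_arm(
  jaw=[-1,-1,-1,-1,-1,-1,-1,-1,-1,-1,-1,-1,-1],
  xyz=[
    [0,0,0.01],
    [0,0,0.02],
    [0,0,0.03],
    [0,0,0.03],
    [0,0,0.03],
    [0,0,0.03],
    [0,0,0.025],
    [0,0,0.015],
    [0,0,0.008],
    [0,0,0.006],
    [0,0,0.006],
    [0,0,0.005],
    [0,0,0],
  ],
  angular=[
    [0,0,0],
    [0,0,0],
    [0,-0.001,0],
    [0,-0.001,0],
    [0,-0.001,0],
    [0,-0.002,0],
    [0,-0.002,0],
    [0,-0.002,0],
    [0,-0.001,0],
    [0,0,0],
    [0,0,0],
    [0,0,0],
    [0,0,0],
  ],
)

```text
t: 29.75
ee_pos: [0.4942, 0.0402, 0.019]
ee_rot: [0.663, 0.749, 0.002, 0.002]
force: [0.7, -1.2, -2.1]
gripper_width: 0.0161
gripper_force: 30.0
```

```bash
python3 - <<'E'
from h import *
chk(("scene","wrist"))
print(r.get_obs()["torque"])
E
```

```text
29.75 [0.49423135 0.04023946 0.01902204] yaw 6.95094470680262 pitch -0.03139806495002616 [ 0.67053607 -1.16962014 -2.06374349]
scene skewer_tip 0.71 [-3.1 -1. ]
scene skewer 0.71 [0.2 4.3]
scene bead_red 0.68 [-0.2 -0.8]
scene bead_blue 0.73 [-6.7 -6.8]
scene bead_blue 0.49 [0.3 0.8]
scene bead_blue 0.42 [ 0.2 -2.2]
scene bead_ochre 0.52 [ 1.2 -0.3]
scene seat 0.93 [0.4914 0.1605 0.062 ]
scene seat 0.34 [0.5398 0.1548 0.062 ]
wrist skewer 0.71 [3.5 1.9]
wrist bead_red 0.79 [-0.2  2.4]
wrist bead_blue 0.93 [-1.3  4.4]
[-0.29063937  0.08801771 -0.02018675]
```

>>> move_arm(
  jaw=[-1,-1,-1,-1],
  xyz=[
    [0,0,0.003],
    [0,0,0.003],
    [0,0,0.002],
    [0,0,0],
  ],
  angular=[
    [0,0,0],
    [0,0,0],
    [0,0,0],
    [0,0,0],
  ],
)

```text
t: 30.85
ee_pos: [0.4951, 0.0404, 0.0167]
ee_rot: [0.663, 0.749, 0.003, 0.003]
force: [2.6, 0.3, 1.7]
gripper_width: 0.0161
gripper_force: 30.0
```

```bash
python3 - <<'E'
from h import *
o=r.get_obs(); print(o["ee_pos"],o["force"],o["torque"])
E
```

```text
[0.49508765 0.04044175 0.01674805] [2.61852827 0.34021354 1.66875261] [-0.02414189 -0.15963586 -0.0999056 ]
```

>>> move_arm(
  jaw=[-1,-1,-1,-1],
  xyz=[
    [0,0.003,0],
    [0,0.001,0.001],
    [0,0,0.001],
    [0,0,0],
  ],
  angular=[
    [0,0,0],
    [0,0,0],
    [0,0,0],
    [0,0,0],
  ],
)

```text
t: 31.25
ee_pos: [0.4961, 0.0405, 0.0157]
ee_rot: [0.663, 0.749, 0.002, 0.002]
force: [-1.1, -0.9, 5.6]
gripper_width: 0.0157
gripper_force: 30.0
```

```bash
python3 - <<'E'
from h import *
o=r.get_obs(); print(o["ee_pos"],o["force"],o["torque"],yaw(o))
E
```

```text
[0.49607239 0.0405223  0.01571128] [-1.0872719  -0.93547543  5.6293404 ] [0.04072935 0.19355143 0.05113837] 6.96067607152904
```

>>> move_arm(
  jaw=[-1,-0.6,-0.5,-0.4,-0.3,-0.2,-0.2,-0.2,-0.2],
  xyz=[
    [0,0,-0.0015],
    [0,0,0],
    [0,0,0],
    [0,0,0],
    [0,0,0],
    [0,0,0],
    [0,0,0],
    [0,0,0],
    [0,0,0],
  ],
  angular=[
    [0,0,0],
    [0,0,0],
    [0,0,0],
    [0,0,0],
    [0,0,0],
    [0,0,0],
    [0,0,0],
    [0,0,0],
    [0,0,0],
  ],
)

```text
t: 32.15
ee_pos: [0.4959, 0.0405, 0.0157]
ee_rot: [0.663, 0.749, 0.002, 0.002]
force: [0.2, -0.4, -0.3]
gripper_width: 0.0352
gripper_force: 0.0
```

```bash
python3 - <<'E'
from h import *
chk(("scene","wrist"))
print(r.get_obs()["torque"],r.get_obs()["gripper_width"])
E
```

```text
32.15 [0.49585218 0.04052974 0.01571798] yaw 6.9592353583510596 pitch -0.029885875336838123 [ 0.22021771 -0.37254645 -0.25042471]
scene skewer_tip 0.74 [-1.2 -2.4]
scene skewer 0.63 [ 0.4 -0.2]
scene bead_red 0.42 [-1.6 -2.4]
scene bead_red 0.39 [7.3 5.8]
scene bead_blue 0.71 [ 0.4 -0.3]
scene bead_ochre 0.72 [1.8 2.9]
scene seat 0.78 [0.494  0.1626 0.062 ]
scene seat 0.32 [0.6507 0.1504 0.062 ]
wrist skewer 0.63 [3.5 3.5]
wrist bead_red 0.8 [0.6 4. ]
wrist bead_blue 0.8 [1.5 4.5]
wrist seat 0.53 [0.4973 0.0407 0.062 ]
[-0.07548683  0.02409138  0.01553213] 0.035136547132699744
```

>>> move_arm(
  jaw=[-0.2,-0.2,-0.2,-0.2,-0.2,-0.2,-0.2,-0.2,-0.2],
  xyz=[
    [0,0,-0.02],
    [0,0,-0.05],
    [0,0,-0.08],
    [0,0,-0.1],
    [0,0,-0.1],
    [0,0,-0.1],
    [0,0,-0.05],
    [0,0,0],
    [0,0,0],
  ],
  angular=[
    [0,0,0],
    [0,0,0],
    [0,0,0],
    [0,0,0],
    [0,0,0],
    [0,0,0],
    [0,0,0],
    [0,0,0],
    [0,0,0],
  ],
)

```text
t: 33.75
ee_pos: [0.4947, 0.0405, 0.2154]
ee_rot: [0.663, 0.749, 0.002, 0.002]
force: [-0.7, -0.2, -0.0]
gripper_width: 0.035
gripper_force: 0.0
```

```bash
python3 - <<'E'
from h import *
o=r.get_obs(); print(o["t"],o["ee_pos"],o["force"])
C=np.array([.491,.0802]);D=np.array([-.121,.9926]);N=np.array([-.9926,-.121])
for n in("wrist","top","scene"):
    p=r.capture(n); e=E(p,o)
    for k,z in(("skewer",.062),("skewer_tip",.062),("rack_seat",.062),("rack",0),("bead_red",.058),("bead_blue",.058),("bead_ochre",.058),("dry_rod",.062)):
        for d in r.tip_of(p,k)[:3]:
            q=onz(p,*d["position"],z,e)[:2]-C
            if np.linalg.norm(q)<.2 : print(n,k,round(d["conf"],2),"along %.4f y %.4f"%(q@D,q@N))
    if n=="wrist": np.savez("w5.npz",pix=p["pixels"],e=e)
E
```

```text
33.75 [0.49470715 0.04049907 0.21540878] [-0.7450922  -0.17294407 -0.03898059]
wrist skewer 0.75 along -0.0004 y -0.0016
wrist skewer 0.72 along -0.1162 y 0.0056
wrist skewer_tip 0.77 along -0.0341 y 0.0181
wrist rack 0.39 along -0.0144 y -0.1488
wrist bead_red 0.59 along 0.0507 y 0.0007
wrist bead_red 0.51 along -0.0405 y 0.0003
wrist bead_blue 0.9 along 0.0749 y -0.0023
wrist bead_ochre 0.88 along 0.0997 y -0.0021
wrist dry_rod 0.7 along 0.0774 y -0.0572
top skewer 0.47 along -0.1309 y 0.0068
top skewer_tip 0.63 along 0.1506 y 0.0050
top rack_seat 0.8 along 0.0740 y 0.0014
top rack 0.8 along 0.0716 y 0.0075
top bead_red 0.52 along 0.0432 y -0.0032
top bead_blue 0.56 along 0.0828 y -0.0069
top bead_ochre 0.6 along 0.0976 y 0.0033
scene skewer 0.75 along 0.0002 y 0.0012
scene skewer 0.59 along 0.0798 y -0.0521
scene skewer 0.55 along -0.0930 y -0.0286
scene skewer_tip 0.81 along 0.1380 y -0.0018
scene rack_seat 0.75 along 0.0775 y 0.0006
scene rack 0.72 along 0.0556 y 0.0052
scene bead_red 0.64 along 0.0410 y 0.0093
scene bead_blue 0.67 along 0.0793 y -0.0098
scene bead_ochre 0.54 along 0.1082 y 0.0008
scene dry_rod 0.8 along 0.0787 y -0.0529
```

```bash
python3 - <<'E'
from h import *
z=np.load("w5.npz"); im=z["pix"];e=z["e"]
q=r.capture("wrist"); C=np.array([.491,.0802]);D=np.array([-.121,.9926]);N=np.array([-.9926,-.121])
for y in(.019,.024,-.022):
    print(y,[ (a,*im[tuple(int(round(v)) for v in proj(q,[*(C+a*.001*D+(y+.001)*N),.071],e))]) for a in range(-2,32,2)])
E
```

```text
0.019 [(-2, np.uint8(102), np.uint8(84), np.uint8(73)), (0, np.uint8(101), np.uint8(83), np.uint8(73)), (2, np.uint8(102), np.uint8(84), np.uint8(73)), (4, np.uint8(163), np.uint8(119), np.uint8(83)), (6, np.uint8(200), np.uint8(142), np.uint8(91)), (8, np.uint8(214), np.uint8(157), np.uint8(103)), (10, np.uint8(236), np.uint8(208), np.uint8(146)), (12, np.uint8(234), np.uint8(206), np.uint8(145)), (14, np.uint8(229), np.uint8(197), np.uint8(139)), (16, np.uint8(223), np.uint8(189), np.uint8(134)), (18, np.uint8(201), np.uint8(167), np.uint8(118)), (20, np.uint8(179), np.uint8(144), np.uint8(102)), (22, np.uint8(160), np.uint8(117), np.uint8(77)), (24, np.uint8(160), np.uint8(116), np.uint8(76)), (26, np.uint8(158), np.uint8(115), np.uint8(75)), (28, np.uint8(158), np.uint8(115), np.uint8(76)), (30, np.uint8(159), np.uint8(115), np.uint8(76))]
0.024 [(-2, np.uint8(102), np.uint8(84), np.uint8(73)), (0, np.uint8(103), np.uint8(85), np.uint8(74)), (2, np.uint8(103), np.uint8(85), np.uint8(73)), (4, np.uint8(107), np.uint8(86), np.uint8(74)), (6, np.uint8(112), np.uint8(90), np.uint8(73
[... 758 characters left out ...]
, np.uint8(164), np.uint8(120), np.uint8(84)), (6, np.uint8(213), np.uint8(152), np.uint8(96)), (8, np.uint8(214), np.uint8(155), np.uint8(99)), (10, np.uint8(220), np.uint8(184), np.uint8(129)), (12, np.uint8(224), np.uint8(191), np.uint8(135)), (14, np.uint8(234), np.uint8(205), np.uint8(144)), (16, np.uint8(238), np.uint8(214), np.uint8(150)), (18, np.uint8(196), np.uint8(163), np.uint8(115)), (20, np.uint8(184), np.uint8(149), np.uint8(105)), (22, np.uint8(153), np.uint8(113), np.uint8(75)), (24, np.uint8(153), np.uint8(111), np.uint8(75)), (26, np.uint8(153), np.uint8(111), np.uint8(74)), (28, np.uint8(154), np.uint8(112), np.uint8(74)), (30, np.uint8(153), np.uint8(111), np.uint8(74))]
```

The near upright's top runs from about 9 to 18 mm ahead of the collar. That puts the collar about 73 mm from the rack's middle, within the 64–83 mm window. Handing in.

```bash
python3 -c "
from rig import r
print(r.hand_in())"
```

```text
the job is handed in; nothing more can be done
None
```

The skewer, with all three beads on it, rests in the rack's empty notches with its handle out to the right; it is released and the job was handed in at about 34 s, but no verdict came back.

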